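# Pack a surfboard resin kit in layers

### The arm

A 6-joint arm with a two-finger parallel gripper is mounted at the origin on the work surface. World frame = base frame: x ahead of the robot, y to its left, z up, the work surface at z = 0. Lengths are in m, angles in rad, forces in N, time in s.
With the tool pointing down it reaches from about 0.4 to 0.825 m from the base axis. Payload 7 kg.
Tool frame: the origin (TCP) lies at the very end of the fingers, on their centre line; the grasp point (between the pads) lies tcp_to_grasp behind it (tcp_to_grasp is the distance from the TCP to the grasp point, in m); z points along the fingers, y is the line along which they close (so a half turn about z gives the same grasp; the last joint's range is limited). The gripper opens to 88 mm and grips with 3 to 60 N. Pads are 19 mm wide; open, the fingers measure 130 mm over their backs; the gripper's body (78 mm by 193 mm) begins 47 mm behind the grasp point.
Start: joints at [1.621, 0.359, 0.012, 0, -1.224, -0.288], TCP at [0.159, 0.656, 0.227] pointing down, gripper open.
Joint ranges: [-3.07, 3.07], [-1.43, 2.12], [-1.02, 1.25], [-3.03, 1.67], [-3.05, -0], [-3.03, 3.03]. Speed limits (rad/s): [2.39, 2.39, 3.01, 3.14, 3.14, 3.14].

### API

Orientations are given as a unit quaternion [w, x, y, z].
In Python, from plant import * gives the robot as it stands. The module is installed in compiled form; this text tells all that it offers.
- The arm moves only by the shell command python3 -m jog 'ROWS' [FORCE]. ROWS is JSON, a list of rows, each an object of numbers: "ax", "ay", "az": the turn, a rotation vector about the tool's x, y, z in rad; "x", "y", "z": the shift along the tool's x, y, z in mm; "hand": the closure in counts, from 0 (fully open) to 255 (shut). In form: [{"ax": .., "ay": .., "az": .., "x": .., "y": .., "z": .., "hand": ..}, ...]. A call has 1 to 5 rows; each row is the pose to reach, as a shift and turn from the pose commanded when the call began, along the tool's axes at that moment; what a row does not reach only later rows make up. A row lasts 1/8 s, in which the tool goes at most 62.5 mm and 10.7 degrees, less where a joint would pass 70% of its speed; a pose out of reach is approached as far as the arm can. A call with a gripper value outside its range is refused whole. The fingers move at their own pace and stop on an object; FORCE is the grip in N (left out, the last holds). Time passes only in rows, so rows that repeat a pose let the fingers close. It gives the time, the measured TCP pose, the force, the opening and the grip force at its end, in the units of the state.
- read_state(): the state, without advancing time (a new reading comes with each control period).
- grab_frame(name): name is "scene" or "top" or "wrist"; returns a dict with "frame" (480x640x3 uint8, blue, green, red), "fx", "fy", "cx", "cy" (pixels), "R" (3x3) and "t" (3): a world point X has camera coordinates R X + t; the wrist camera has in their place "mount" (4x4, takes a point from camera to tool coordinates, whose origin is the TCP and whose axes are the flange's). Camera axes: x right, y down, z forward; pixel columns grow to the right and rows downward; lengths in m; the calibration is good to about 2 mm. The wrist camera is an equidistant fisheye: a pixel r from the principal point sees the ray r / f radians off the axis. A picture is of the moment at which its call begins: read the wrist's pose just before it. There is no depth.
- sign_off(): hands the job in; it is judged then, once.
The state is a dict: "clock": time; "joint_positions": joint angles; "joint_velocities": joint speeds; "tau": joint torques, N m; "eef_pos": TCP position; "tool_rot": TCP orientation; "ft_force": force on the tool from outside, world axes, zero at the start; "ft_torque": the same for the moment, N m; "opening": finger opening in m; "finger_force": force on a finger pad.
Only numpy, scipy, OpenCV 4.12 (cv2) and the standard library are available. Lean on these libraries where they do the work, as an engineer would, in place of code of your own. Each camera call takes 0.05 s, during which the arm holds its last target. There are 200 camera calls.

### The job

Finish packing the white resin-craft kit case: take the little blue-and-sand surfboard blank from the sloping rack and lay it flat and lengthwise, fully home in the empty foam pocket in the middle of the case. Then take the wooden paddle from the rack and lay it flat across the board, down in the two notches of the case's long walls and sticking out about equally on both sides. Leave the sanding block and the two pigment pots where they are.

Things in the scene. Friction and masses are not known exactly. Their poses are not given: they have to be found in the camera images.
- board_center (a point): centre (half-way up) of the loose surfboard blank: flat, 120 mm long, 46 mm wide over the middle 50 mm, 12 mm thick; sand-coloured half with a 28 mm wide square tail, blue half with a nearly pointed nose. x runs along it to the nose, z out of its upper face (square to the slope). It starts in any bay of the rack, tail down on the lip
- paddle_center (a point): centre (half-way up) of the loose wooden paddle: straight stick 180 mm long, 20 mm wide, 8 mm thick, one end dipped red. x runs along it to the red end, z out of its upper face. It starts in any bay of the rack, plain end down on the lip, red end up the slope
- case: white kit case, fixed, open-topped, 230 mm along x, 162 mm along y, 36 mm high; origin at the centre of its underside on the table, z up. Dark foam insert with one empty pocket in the middle, a grey board outline on its floor; beyond each end of the pocket (90 mm from the centre) stands a pigment pot that belongs there
- pocket (a point): centre of the pocket's floor, 6 mm above the table; axes as the case. The pocket is 126 mm along x, 51 mm along y; its foam edges stand 10 mm above this floor, so the board when home is 2 mm proud; either end may lead. Midway along both long sides the foam is cut away to the floor for the fingers, 40 mm wide along x and out to the case walls (75 mm from the centre)
- notches (a point): point midway between the two notches at the height of their floors, 20 mm straight above the pocket floor's centre; axes as the case. The notches are cut in the two long walls (6 mm thick, centred 78 mm either side in y), 26 mm wide along x, 10 mm deep. The paddle lies along y in both, on their floors, its underside 8 mm above the board
- rack: fixed plywood rack, origin the centre of its underside on the table. Its low front with a 10 mm lip faces its +x, away from the robot; the slope rises towards its -x at 40 degrees from level, 195 mm long, 295 mm wide, top about 150 mm high. Three bays side by side, 95 mm apart in y, parted only in the lowest 45 mm by ribs 10 mm high. Parts lie flat on the slope
- sander_center (a point): centre of the loose cork-and-brown sanding block (90 x 44 x 26 mm) in the third bay: not needed, leave it
- pot_a: teal pigment pot in the case (origin under it), 33 mm wide, 26 mm high: leave it
- pot_b: yellow pigment pot in the case, the same size: leave it
There are look-alikes about, which are no part of the job. Of the things that look like the part that bears board_center, the largest one is meant.

How it is judged:
By the outcome, as a careful person would: the job done as asked, in the order asked, and still so for the second after the job is handed in, with the robot touching nothing.
It also fails if it takes over 58 s, if anything falls off the work surface, if the arm or the gripper's body presses on something with over 40 N, if the wrist force passes 120 N, or if a joint passes its speed limit or range.

## Working session

There is one attempt and no reset: what is moved stays moved. The work goes in short steps, Python scripts to look and compute and a shell command to move; the robot and the scene stay as the last step left them, time stands still between calls to the robot, and variables do not carry over. Pictures are saved under pics/ and viewed, at most 10 in all, crops included, and the job is handed in when it is done.

```bash
mkdir -p pics; python3 - <<'E'
from plant import *
import cv2,pickle,numpy as np
s=read_state();print({k:np.round(v,4).tolist() for k,v in s.items()})
d={}
for n in ("scene","top","wrist"):
    d[n]=grab_frame(n);cv2.imwrite(f"pics/{n}0.png",d[n]["frame"])
    f=d[n];print(n,f["fx"],f["fy"],f["cx"],f["cy"],[np.round(f[k],3).tolist() for k in("R","t","mount") if k in f])
pickle.dump(d,open("d0.pkl","wb"))
try: import plant; print([x for x in dir(plant) if not x.startswith('_')])
except Exception as e: print(e)
E
```

```text
{'clock': 0.0, 'joint_positions': [1.6211, 0.3594, 0.011, -0.0004, -1.2241, -0.2881], 'joint_velocities': [0.0001, -0.0018, -0.002, 0.0002, -0.0007, 0.0011], 'tau': [0.0007, -58.271, 29.3051, 6.9969, 0.007, -0.0002], 'eef_pos': [0.1589, 0.6555, 0.2256], 'tool_rot': [0.0009, 0.9929, -0.1187, -0.0], 'ft_force': [-0.5553, 0.4962, -0.7964], 'ft_torque': [0.0227, 0.0319, -0.0105], 'finger_force': 0.0, 'opening': 0.088}
scene 458.28034066869645 458.28034066869645 317.5446278563318 243.08695728114523 [[[-0.734, 0.679, 0.012], [0.526, 0.58, -0.622], [-0.429, -0.45, -0.783]], [0.466, -0.182, 1.299]]
top 480.8707536272045 480.8707536272045 313.79341051589097 240.7513407342837 [[[0.058, -0.998, 0.006], [-0.977, -0.058, -0.207], [0.207, 0.006, -0.978]], [-0.114, 0.548, 1.158]]
wrist 371.64829954431775 371.64829954431775 319.29300313868515 238.05344730165666 [[[0.001, -0.962, -0.273, 0.075], [1.0, 0.001, 0.001, -0.001], [-0.001, -0.273, 0.962, -0.158], [0.0, 0.0, 0.0, 1.0]]]
['MotionError', 'grab_frame', 'read_state', 'sign_off', 'tcp_to_grasp']
```

View pics/top0.png

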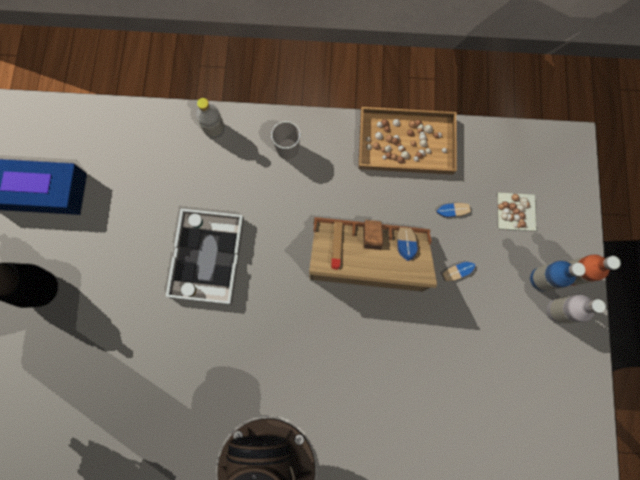

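View pics/scene0.png

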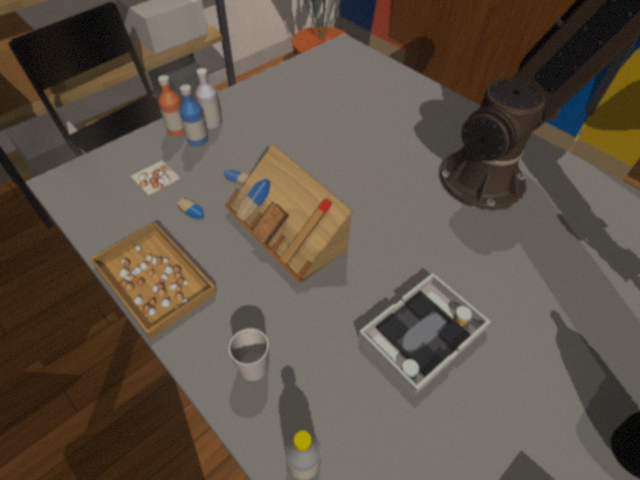

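Candidates that look like the board: rack board at (407,242) in the top view, and loose ones at (454,210) and (459,270). The one on the rack is biggest and lies tail-down in a bay. I'll confirm this with a crop and measure with masks.

```bash
cat > h.py <<'E'
import numpy as np,cv2
from scipy.spatial.transform import Rotation as Ro
def rot(q): return Ro.from_quat([q[1],q[2],q[3],q[0]]).as_matrix()
def ray(f,uv,st=None):
    u,v=uv; a=np.array([(u-f["cx"])/f["fx"],(v-f["cy"])/f["fy"]])
    if "mount" in f:
        r=np.hypot(*a); d=np.r_[a/max(r,1e-9)*np.sin(r),np.cos(r)]
        T=np.eye(4);T[:3,:3]=rot(st["tool_rot"]);T[:3,3]=st["eef_pos"];M=T@np.array(f["mount"])
        d=M[:3,:3]@d;o=M[:3,3]
    else:
        R=np.array(f["R"]);d=R.T@np.r_[a,1];o=-R.T@np.array(f["t"])
    return o,d/np.linalg.norm(d)
def onz(od,z): o,d=od; return o+d*(z-o[2])/d[2]
def onplane(od,p,n): o,d=od; return o+d*np.dot(p-o,n)/np.dot(d,n)
def tri(*ods):
    A=sum(np.eye(3)-np.outer(d,d) for o,d in ods);b=sum((np.eye(3)-np.outer(d,d))@o for o,d in ods)
    p=np.linalg.solve(A,b);e=[np.linalg.norm(np.cross(p-o,d))*1e3 for o,d in ods];return p,max(e)
def blobs(im,lo,hi,amin=15):
    m=cv2.inRange(cv2.cvtColor(im,cv2.COLOR_BGR2HSV),lo,hi)
    n,l,s,c=cv2.connectedComponentsWithStats(m)
    return [(np.round(c[i],1).tolist(),s[i].tolist(),(l==i).astype(np.uint8)) for i in range(1,n) if s[i][4]>=amin]
E
python3 - <<'E'
from h import *
import pickle; from plant import tcp_to_grasp; print(tcp_to_grasp)
d=pickle.load(open("d0.pkl","rb"))
for n in("top","scene"):
    im=d[n]["frame"]
    print(n,"blue",[b[:2] for b in blobs(im,(100,120,60),(125,255,255))])
    print(n,"red",[b[:2] for b in blobs(im,(0,190,90),(6,255,255),8)+blobs(im,(174,150,90),(180,255,255),8)])
a=cv2.resize(d["top"]["frame"][190:320,150:490],None,fx=2.3,fy=2.3,interpolation=2)
b=cv2.resize(d["scene"]["frame"][130:400,160:500],None,fx=2.3,fy=2.3,interpolation=2)[:, :]
b=cv2.resize(d["scene"]["frame"][140:290,160:500],None,fx=2.3,fy=2.3,interpolation=2)
cv2.imwrite("pics/crop1.png",np.vstack([a,b])[:600])
E
```

```text
0.0188
top blue [([38.4, 183.5], [0, 160, 74, 48, 2348]), ([446.6, 210.2], [437, 204, 18, 13, 155]), ([407.2, 248.8], [398, 241, 19, 19, 224]), ([560.0, 273.4], [547, 261, 28, 25, 451]), ([465.5, 267.9], [457, 262, 18, 14, 159])]
top red []
scene blue [([574.0, 110.5], [547, 77, 49, 59, 1099]), ([189.5, 109.4], [181, 97, 19, 24, 292]), ([232.1, 174.9], [225, 171, 14, 9, 57]), ([259.7, 191.4], [249, 180, 20, 24, 239]), ([195.3, 211.7], [187, 205, 16, 13, 147])]
scene red [([324.5, 205.4], [319, 200, 12, 12, 80])]
```

View pics/crop1.png

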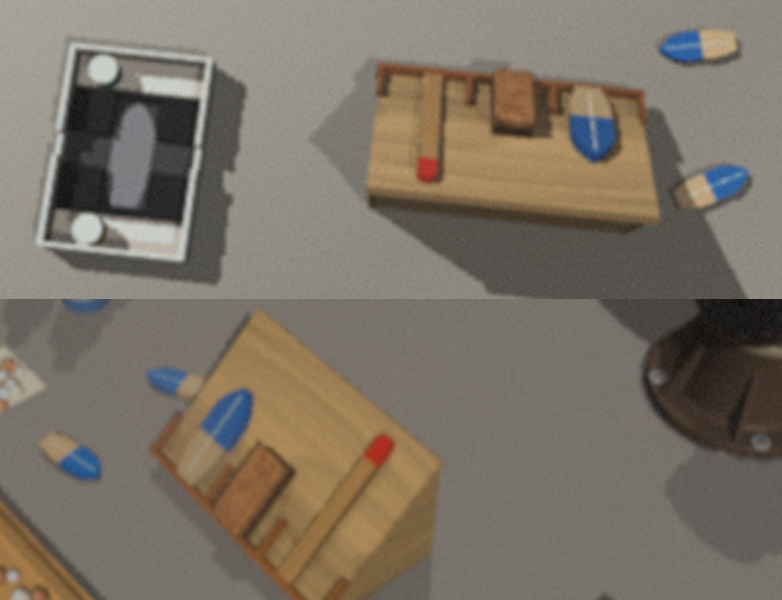

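The crop confirms it: the rack board at crop (593,122), which is top-view pixel (408,243), is clearly longer than the two loose ones on the table. It lies tail down in the −y bay, with the paddle in the +y bay and the sander between them. Next I triangulate.

```bash
python3 - <<'E'
from h import *
import pickle
d=pickle.load(open("d0.pkl","rb"));T,S=d["top"],d["scene"]
for b in blobs(T["frame"],(0,150,80),(8,255,255),8)+blobs(T["frame"],(172,150,80),(180,255,255),8):
    print("topred",b[:2])
A=lambda x,y:(x/2.3+150,y/2.3+190)
B=lambda x,y:(x/2.3+160,(y-299)/2.3+140)
def p(n,a,b):
    r,e=tri(ray(T,a),ray(S,b));print(n,np.round(r,4),round(e,1));return r
p("blue",(407.2,248.8),(259.7,191.4))
p("red",A(428,170),(324.5,205.4))
rp=p("ridge+y",A(369,192),B(440,462));rm=p("ridge-y",A(657,215),B(256,312))
p("front-y",A(645,95),B(152,448))
p("nose",A(595,160),B(250,392));p("tailmid",A(592,88),B(188,478))
p("red end",A(427,180),B(388,437));p("paddle low end",A(432,75),B(292,578))
v=rp-rm;print("rack yaw",np.degrees(np.arctan2(-v[0],v[1])),np.linalg.norm(v))
# case: grey outline & rim, on plane heights
for n,f in(("top",T),("scene",S)):
    im=f["frame"];box=(slice(200,310),slice(160,250)) if n=="top" else (slice(270,395),slice(355,495))
    sub=im[box];off=(box[1].start,box[0].start)
    bl=blobs(sub,(0,0,150),(180,60,255),100);print(n,[b[1] for b in bl])
    m=max(bl,key=lambda b:b[1][4])[2];h=cv2.convexHull(np.vstack(cv2.findContours(m,0,2)[0]))
    q=cv2.approxPolyDP(h,6,True)[:,0]+off;print(n,q.tolist())
    P=[onz(ray(f,x),.036) for x in q.astype(float)];print(np.round(P,4).tolist())
    r=cv2.minAreaRect(np.float32([onz(ray(f,x+off),.036)[:2]*1000 for x in h[:,0].astype(float)]));print("rim rect",np.round(r[0],1),np.round(r[1],1),r[2])
    g=blobs(sub,(90,0,90),(140,70,150),60);print([ (b[1],np.round(onz(ray(f,np.array(b[0])+off),.006),4)) for b in g])
E
```

```text
topred ([592.5, 256.7], [589, 255, 7, 4, 12])
topred ([584.2, 260.0], [580, 257, 9, 7, 20])
topred ([596.8, 270.3], [585, 257, 24, 23, 198])
topred ([335.4, 262.9], [331, 258, 10, 11, 84])
blue [ 0.5424 -0.3139  0.0811] 0.4
red [ 0.4866 -0.1383  0.1291] 0.8
ridge+y [ 0.4593 -0.0797  0.138 ] 0.9
ridge-y [ 0.4528 -0.3701  0.1416] 1.4
front-y [ 0.6047 -0.3851  0.021 ] 0.0
nose [ 0.5121 -0.3142  0.0991] 0.1
tailmid [ 0.6057 -0.3209  0.0256] 3.6
red end [ 0.4747 -0.1374  0.1393] 0.8
paddle low end [ 0.6101 -0.1387  0.027 ] 3.5
rack yaw -1.2702830983457876 0.29052083095278114
top [[0, 0, 90, 110, 3449], [28, 14, 13, 12, 129]]
top [[249, 200], [229, 302], [160, 309], [160, 200]]
[[0.6572, 0.094, 0.036], [0.3894, 0.1213, 0.036], [0.3621, 0.2912, 0.036], [0.6434, 0.3262, 0.036]]
rim rect [509.1 201. ] [283. 234.] 3.402439832687378
[([37, 35, 20, 45, 615], array([0.5014, 0.195 , 0.006 ]))]
scene [[48, 4, 35, 25, 108], [68, 15, 29, 31, 286], [104, 26, 31, 54, 170], [6, 31, 97, 88, 616], [102, 37, 14, 13, 147], [15, 61, 28, 29, 263]]
scene [[400, 301], [457, 352], [418, 388], [361, 332]]
[[0.499, 0.1179, 0.036], [0.5048, 0.2752, 0.036], [0.6214, 0.2694, 0.036], [0.6164, 0.1124, 0.036]]
rim rect [560.5 192.8] [163.  119.2] 87.27462005615234
[([48, 44, 42, 37, 647], array([0.5027, 0.1932, 0.006 ]))]
```

```bash
cat >> h.py <<'E'
def toolR(yaw,tilt=0,roll=None):
    # tool z down, x along yaw; tilt>0 leans tool z towards -x(yaw) (body towards +x)
    R0=Ro.from_euler('z',yaw).as_matrix()@Ro.from_euler('y',tilt).as_matrix()@np.diag([1,-1,-1.]);return R0
def rel(st,p,R):
    Rc=rot(st["tool_rot"]);s=Rc.T@(np.array(p)-st["eef_pos"])*1e3;a=Ro.from_matrix(Rc.T@R).as_rotvec()
    return "xyz",np.round(s,1).tolist(),"axyz",np.round(a,4).tolist()
E
python3 -c "
from h import *;from plant import *
print(toolR(0,.698)[:,2]);print(rel(read_state(),[.48,.2,.3],toolR(0)))"
```

```text
[-0.64268672  0.         -0.76612909]
('xyz', [419.4, 367.2, -73.6], 'axyz', [0.0012, -0.0, -0.2379])
```

```bash
python3 -m jog '[{"x":419,"y":367,"z":-74,"az":-0.238},{"x":419,"y":367,"z":-74,"az":-0.238},{"x":419,"y":367,"z":-74,"az":-0.238},{"x":419,"y":367,"z":-74,"az":-0.238},{"x":419,"y":367,"z":-74,"az":-0.238}]'; python3 -c "
from h import *;from plant import *
print(rel(read_state(),[.48,.2,.3],toolR(0)))"
```

```text
('xyz', [419.4, 367.2, -73.6], 'axyz', [0.0012, -0.0, -0.2379])$[0]: bad value
```

```bash
python3 -m jog '[{"ax":0,"ay":0,"az":-0.238,"x":419,"y":367,"z":-74,"hand":0},{"ax":0,"ay":0,"az":-0.238,"x":419,"y":367,"z":-74,"hand":0},{"ax":0,"ay":0,"az":-0.238,"x":419,"y":367,"z":-74,"hand":0},{"ax":0,"ay":0,"az":-0.238,"x":419,"y":367,"z":-74,"hand":0},{"ax":0,"ay":0,"az":-0.238,"x":419,"y":367,"z":-74,"hand":0}]'; python3 -c "
from h import *;from plant import *
print(rel(read_state(),[.48,.2,.3],toolR(0)))"
```

```text
clock: 0.78
eef_pos: [0.3381, 0.4009, 0.268]
tool_rot: [-0.0, 1.0, 0.0, 0.0]
ft_force: [1.2, 1.8, 0.1]
opening: 0.0874
finger_force: 0.0
('xyz', [141.7, 200.9, -32.0], 'axyz', [-0.0001, -0.0001, 0.0006])
```

```bash
python3 -m jog '[{"ax":0,"ay":0,"az":0,"x":141.7,"y":201,"z":-32,"hand":0},{"ax":0,"ay":0,"az":0,"x":141.7,"y":201,"z":-32,"hand":0},{"ax":0,"ay":0,"az":0,"x":141.7,"y":201,"z":-32,"hand":0},{"ax":0,"ay":0,"az":0,"x":141.7,"y":201,"z":-32,"hand":0},{"ax":0,"ay":0,"az":0,"x":141.7,"y":201,"z":-32,"hand":0}]'; python3 - <<'E'
from h import *;from plant import *;import pickle
s=read_state();f=grab_frame("wrist");pickle.dump((s,f),open("w1.pkl","wb"));cv2.imwrite("pics/w1.png",f["frame"])
E
```

```text
clock: 1.4
eef_pos: [0.4808, 0.1986, 0.3001]
tool_rot: [0.0, 1.0, -0.003, 0.0]
ft_force: [-0.0, -0.3, -0.6]
opening: 0.0876
finger_force: 0.0
```

View pics/w1.png

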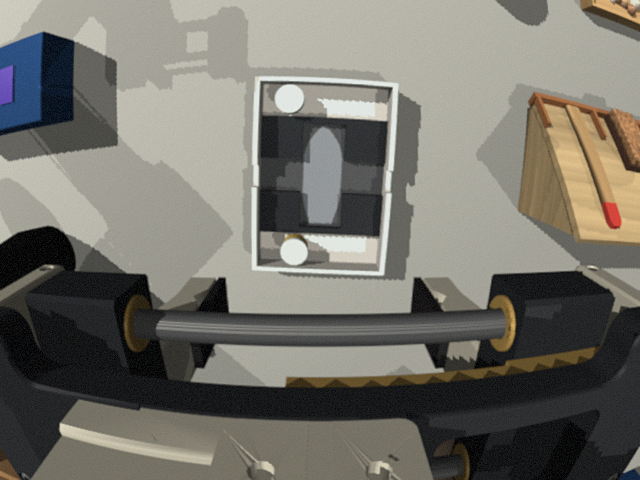

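The wrist view shows the case with its rim at about (258,77)–(390,272), the grey outline at (323,178), and the paddle and red tip at (612,214).

```bash
cat > case.py <<'E'
from h import *;import pickle,sys
s,f=pickle.load(open(sys.argv[1],"rb"));im=f["frame"]
bl=[b for b in blobs(im,(0,0,int(sys.argv[2])),(180,40,255),300) if b[1][2]<260 and b[1][3]<300 and b[1][1]<260]
for b in bl:print(b[:2])
m=max(bl,key=lambda b:b[1][2]*b[1][3])[2]
h=cv2.convexHull(np.vstack(cv2.findContours(m,0,2)[0]))[:,0].astype(float)
P=np.float32([onz(ray(f,x,s),.036)[:2]*1e3 for x in h]);r=cv2.minAreaRect(P);print("rim",np.round(r[0],1),np.round(r[1],1),round(r[2],2))
for b in blobs(im,(100,0,90),(140,80,170),500):
    if 40<b[1][2]<80 or 80<b[1][3]<160:
        c=cv2.findContours(b[2],0,2)[0][0][:,0].astype(float);Q=np.float32([onz(ray(f,x,s),.006)[:2]*1e3 for x in c])
        r=cv2.minAreaRect(Q);print("grey",b[:2],np.round(onz(ray(f,b[0],s),.006),4),np.round(r[0],1),np.round(r[1],1),r[2])
E
python3 case.py w1.pkl 215; python3 -c "
import pickle;s,f=pickle.load(open('w1.pkl','rb'));im=f['frame']
for u,v in [(256,200),(323,178),(300,30),(120,250),(270,110),(300,140),(323,120)]:print(u,v,im[v,u])"
```

```text
([321.7, 110.8], [253, 77, 145, 108, 1303])
([288.9, 98.1], [275, 85, 29, 27, 604])
([352.5, 108.7], [318, 99, 68, 21, 897])
([318.8, 245.4], [252, 188, 139, 87, 1040])
([340.4, 243.6], [305, 235, 64, 20, 722])
([293.5, 251.5], [281, 240, 26, 25, 510])
rim [560.7 192.7] [161.9 123.7] 88.27
grey ([322.1, 178.0], [301, 133, 42, 92, 1684]) [0.5038 0.1951 0.006 ] [503. 196.] [ 49.3 113. ] 86.31121826171875
256 200 [183 191 184]
323 178 [158 156 152]
300 30 [173 183 186]
120 250 [140 150 155]
270 110 [146 155 162]
300 140 [50 49 46]
323 120 [52 49 50]
```

```bash
sed -i 's/^m=max.*/bl=[b for b in bl if b[1][2]>120]; m=sum(b[2] for b in bl)/' case.py; python3 case.py w1.pkl 215 | tail -3
python3 - <<'E'
from h import *;import pickle
s,f=pickle.load(open("w1.pkl","rb"));T=pickle.load(open("d0.pkl","rb"))
# heights: grey centre & pot caps & red tip, two views
S=T["scene"]
for n,a,b in(("grey",(322.1,178.),(355+48+20.,270+44+18.)),):pass
g=blobs(S["frame"][270:395,355:495],(90,0,90),(140,70,150),60)[0]
print("grey",tri(ray(f,(322.1,178),s),ray(S,np.array(g[0])+(355,270))))
r=blobs(f["frame"],(0,190,90),(6,255,255),30);print([b[:2] for b in r])
print("red",tri(ray(f,max(r,key=lambda b:b[1][4])[0],s),ray(S,(324.5,205.4)),ray(T["top"],(335.4,262.9))))
print(rel(s,[.45,-.19,.33],toolR(0)))
E
```

```text
([293.5, 251.5], [281, 240, 26, 25, 510])
rim [507.4 195.6] [161.3 229.9] 87.32
grey ([322.1, 178.0], [301, 133, 42, 92, 1684]) [0.5038 0.1951 0.006 ] [503. 196.] [ 49.3 113. ] 86.31121826171875
grey (array([0.50446879, 0.19455508, 0.00969797]), np.float64(0.6643565950282804))
[]Traceback (most recent call last):
  File "<stdin>", line 9, in <module>
ValueError: max() iterable argument is empty
```

```bash
python3 -m jog '[{"ax":0,"ay":0,"az":0,"x":0,"y":400,"z":-20,"hand":0},{"ax":0,"ay":0,"az":0,"x":0,"y":400,"z":-20,"hand":0},{"ax":0,"ay":0,"az":0,"x":0,"y":400,"z":-20,"hand":0},{"ax":0,"ay":0,"az":0,"x":0,"y":400,"z":-20,"hand":0},{"ax":0,"ay":0,"az":0,"x":0,"y":400,"z":-20,"hand":0}]' >/dev/null;python3 -m jog '[{"ax":0,"ay":0,"az":0,"x":0,"y":87.5,"z":-10,"hand":0},{"ax":0,"ay":0,"az":0,"x":0,"y":87.5,"z":-10,"hand":0},{"ax":0,"ay":0,"az":0,"x":0,"y":87.5,"z":-10,"hand":0}]'; python3 - <<'E'
from h import *;from plant import *;import pickle
s=read_state();f=grab_frame("wrist");pickle.dump((s,f),open("w2.pkl","wb"));cv2.imwrite("pics/w2.png",f["frame"])
E
```

```text
clock: 2.45
eef_pos: [0.4792, -0.1983, 0.3249]
tool_rot: [-0.0, 1.0, -0.001, -0.0]
ft_force: [0.4, 0.1, -0.6]
opening: 0.0876
finger_force: 0.0
```

View pics/w2.png

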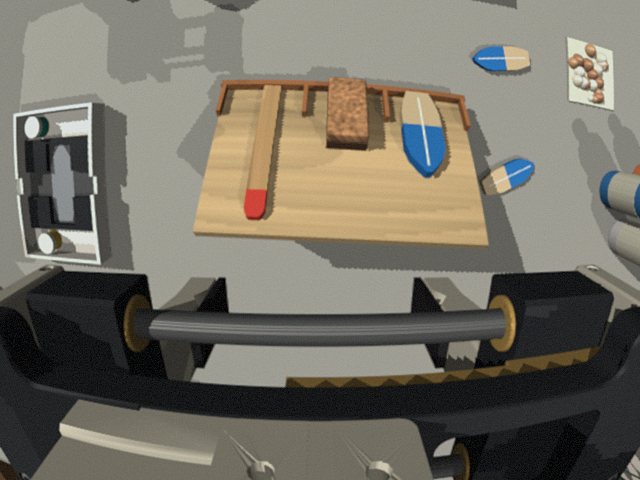

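The wrist view of the rack shows the board with its nose at (429,175), tail middle at (421,93) and colour boundary at about (423,125). The paddle runs from (272,86) to (256,217), and the ridge corners are (195,233) and (487,243).

```bash
cat > rack.py <<'E'
from h import *;import pickle
s,f=pickle.load(open("w2.pkl","rb"));d=pickle.load(open("d0.pkl","rb"));T,S=d["top"],d["scene"]
bw=[b for b in blobs(f["frame"],(100,120,60),(125,255,255),200) if abs(b[0][0]-424)<30][0]
rw=[b for b in blobs(f["frame"],(0,150,90),(8,255,255),60)+blobs(f["frame"],(172,150,90),(180,255,255),60) if abs(b[0][0]-256)<20][0]
print(bw[:2],rw[:2])
W=lambda p:ray(f,p,s)
for n,a,t,c in(("blue",bw[0],(407.2,248.8),(259.7,191.4)),("red",rw[0],(335.4,262.9),(324.5,205.4)),
 ("ridge+",(195,233),(369/2.3+150,192/2.3+190),(440/2.3+160,163/2.3+140)),("ridge-",(487,243),(657/2.3+150,215/2.3+190),(256/2.3+160,13/2.3+140))):
    P=tri(W(a),ray(T,t),ray(S,c));print(n,np.round(P[0],4),round(P[1],1), "top pair",np.round(tri(W(a),ray(S,c))[0],4))
E
python3 rack.py
```

```text
([423.3, 147.1], [402, 124, 43, 53, 1559]) ([254.8, 203.2], [244, 189, 23, 31, 611])
blue [ 0.543  -0.3132  0.0815] 1.2 top pair [ 0.544  -0.3118  0.0839]
red [ 0.4889 -0.1361  0.1323] 1.0 top pair [ 0.4899 -0.136   0.1336]
ridge+ [ 0.4609 -0.0776  0.1411] 2.9 top pair [ 0.4637 -0.0765  0.1444]
ridge- [ 0.4525 -0.3703  0.1419] 1.5 top pair [ 0.452  -0.3722  0.1403]
```

```bash
cat >> rack.py <<'E'
yaw=-.029;c,sn=np.cos(np.radians(40)),np.sin(np.radians(40));Z=Ro.from_euler('z',yaw).as_matrix()
n=Z@[sn,0,c];ux=Z@[-c,0,sn];uy=Z@[0,1,0]  # ux up slope
for nm,p,h in(("blue",[.543,-.3132,.0815],.012),("red",[.4889,-.1361,.1323],.008),("r+",[.4609,-.0776,.1411],0),("r-",[.4525,-.3703,.1419],0)):
    print(nm,"plane offset mm",round((n@p-h)*1e3,1))
E
cat > rack2.py <<'E'
exec(open("rack.py").read())
import sys
off=float(sys.argv[1])
def pl(a,h,cam=W): return onplane(cam(a),n*(off+h),n)
def sl(p): return np.round([ux@p*1e3,uy@p*1e3],1)
c0=cv2.findContours(bw[2],0,2)[0][0][:,0].astype(float);Q=np.array([sl(pl(x,.012)) for x in c0])
print("blue bounds up-slope",Q[:,0].min(),Q[:,0].max(),"y",Q[:,1].min(),Q[:,1].max())
for nm,a,h in(("tail",(421,93),.012),("nose",(429,175),.012),("pl",(272,86),.008),("pr",(256,217),.008),("lip-",(465,97),.01),("lip+",(222,82),.01),("r+",(195,233),0),("r-",(487,243),0)):print(nm,sl(pl(a,h)),np.round(pl(a,h),4))
E
python3 rack2.py 0.0 | sed -n 7,10p
```

```text
red plane offset mm 410.0
r+ plane offset mm 405.7
r- plane offset mm 406.3
blue bounds up-slope -774.8 -610.2 y -505.8 -393.3
```

```bash
python3 rack2.py 0.407 | tail -13
```

```text
blue plane offset mm 405.2
red plane offset mm 410.0
r+ plane offset mm 405.7
r- plane offset mm 406.3
blue bounds up-slope -402.7 -331.4 y -322.2 -273.5
tail [-457.5 -305.9] [ 0.6107 -0.3238  0.0269]
nose [-333.1 -297.6] [ 0.5156 -0.3126  0.1069]
pl [-461.8 -122.3] [ 0.6167 -0.1402  0.0211]
pr [-279.7 -123.5] [ 0.4772 -0.1374  0.1381]
lip- [-461.9 -366.9] [ 0.611  -0.3848  0.0225]
lip+ [-469.5  -57.8] [ 0.6258 -0.076   0.0176]
r+ [-264.7  -61.8] [ 0.4624 -0.0752  0.1416]
r- [-262.6 -357.1] [ 0.4522 -0.3703  0.143 ]
```

```bash
cat > go.py <<'E'
exec(open("rack.py").read().replace("print","(lambda *a:0)"));import sys
from plant import *
# slope coordinates: up, y, height above slope (mm), extra yaw rad
u,y,h,a=map(float,sys.argv[1:5]);off=.407
p=ux*u/1e3+uy*y/1e3+n*(off+h/1e3)
R=toolR(yaw,np.radians(40))@Ro.from_euler('z',-a).as_matrix()
st=read_state();print(np.round(p,4),rel(st,p,R))
Rc=rot(st["tool_rot"]);q=np.array(st["eef_pos"]);print("now slope",np.round([ux@q*1e3,uy@q*1e3,(n@q-off)*1e3],1))
E
python3 go.py -399 -300 110 0
```

```text
[ 0.629  -0.3184  0.1396] ('xyz', [150.0, 120.9, 185.1], 'axyz', [0.0096, -0.6973, 0.0275])
now slope [-162.6 -183.5  153.4]
```

```bash
python3 -m jog '[{"ax":0.002,"ay":-0.17,"az":0.007,"x":40,"y":40,"z":10,"hand":0},{"ax":0.005,"ay":-0.35,"az":0.014,"x":80,"y":75,"z":40,"hand":0},{"ax":0.008,"ay":-0.52,"az":0.02,"x":120,"y":105,"z":85,"hand":0},{"ax":0.0096,"ay":-0.697,"az":0.0275,"x":150,"y":121,"z":135,"hand":0},{"ax":0.0096,"ay":-0.697,"az":0.0275,"x":150,"y":121,"z":185,"hand":0}]';python3 -m jog '[{"ax":0,"ay":0,"az":0,"x":0,"y":0,"z":0,"hand":0}]'; python3 go.py -399 -300 110 0
```

```text
clock: 3.12
eef_pos: [0.6283, -0.3153, 0.1142]
tool_rot: [-0.008, 0.934, -0.012, -0.358]
ft_force: [-1.6, 1.4, -7.5]
opening: 0.0874
finger_force: 0.0
clock: 3.25
eef_pos: [0.6276, -0.3161, 0.13]
tool_rot: [-0.006, 0.937, -0.012, -0.35]
ft_force: [-0.9, 0.3, 2.0]
opening: 0.0877
finger_force: 0.0
[ 0.629  -0.3184  0.1396] ('xyz', [-5.1, 2.2, -8.2], 'axyz', [-0.0, 0.0164, 0.0036])
now slope [-404.  -297.7  101.7]
```

```bash
python3 -m jog '[{"ax":0,"ay":0,"az":0,"x":0,"y":0,"z":0,"hand":0}]'; python3 - <<'E'
from h import *;from plant import *;import pickle
s=read_state();f=grab_frame("wrist");s2=read_state();print(s["eef_pos"],s2["eef_pos"]);pickle.dump((s,f),open("w3.pkl","wb"));cv2.imwrite("pics/w3.png",f["frame"])
E
python3 go.py -399 -300 110 0
```

```text
clock: 3.38
eef_pos: [0.6311, -0.3185, 0.1469]
tool_rot: [-0.003, 0.941, -0.013, -0.338]
ft_force: [0.2, -0.3, 2.8]
opening: 0.0876
finger_force: 0.0
[ 0.63113236 -0.31851922  0.14689926] [ 0.63142507 -0.31877026  0.1491071 ]
[ 0.629  -0.3184  0.1396] ('xyz', [4.1, -0.4, 8.9], 'axyz', [0.0047, -0.0135, -0.0005])
now slope [-394.7 -300.3  118.9]
```

View pics/w3.png

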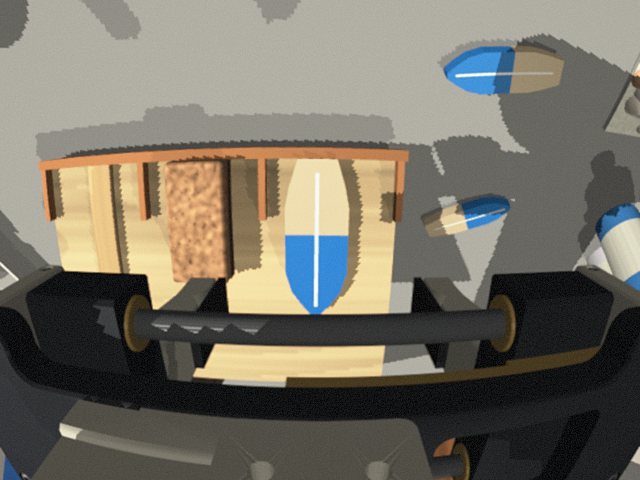

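The board lies square to the tool. Its axis is at column 316–317, its widest columns are 285–348, the colour boundary is at row 236 and the tail is at about row 158.

```bash
cat > near.py <<'E'
exec(open("rack.py").read().replace("print","(lambda *a:0)"))
s1,f1=s,f;s,f=pickle.load(open("w3.pkl","rb"));off=.407
V=lambda a:ray(f,a,s)
sl=lambda p:np.round([ux@p*1e3,uy@p*1e3,(n@p-off)*1e3],1)
for nm,a,h in(("bl",(285.5,236),.012),("br",(348.5,236),.012),("linelo",(317.5,174),.012),("linehi",(316.5,305),.012),("tail",(317,158),.012),("padlL",(90,220),.008),("padR",(118,220),.008)):
    print(nm,sl(onplane(V(a),n*(off+h),n)))
# height from two wrist views: boundary midpoint
print("mid tri",sl(tri(V((317,236)),W((423,125)))[0]),tri(V((317,236)),W((423,125)))[1])
b=[b for b in blobs(f["frame"],(100,120,60),(125,255,255),500) if abs(b[0][0]-317)<20][0];print(b[:2])
E
python3 near.py
```

```text
bl [-397.9 -275.5   12. ]
br [-397.9 -322.1   12. ]
linelo [-443.7 -299.2   12. ]
linehi [-341.7 -298.3   12. ]
tail [-455.1 -298.9   12. ]
padlL [-411.3 -106.2    8. ]
padR [-410.8 -135.5    8. ]
mid tri [-468.9 -298.9  277.2] 1.8335399229145597e-13
([316.0, 268.6], [286, 236, 62, 79, 3610])
```

```bash
sed -i 's/^print("mid tri.*/for a,b in (((317,236),(423,125)),((317,158),(420,92))):\n    t=tri(V(a),ray(f1,b,s1));print("tri",sl(t[0]),t[1]*1)/' near.py; python3 near.py | tail -3;python3 -m jog '[{"ax":0,"ay":0,"az":0,"x":0,"y":0,"z":0,"hand":70},{"ax":0,"ay":0,"az":0,"x":0,"y":0,"z":0,"hand":70}]'; python3 go.py -398 -299 40 0
```

```text
tri [-399.  -298.8   16.3] 0.05032391073175904
tri [-454.7 -300.9   16.7] 2.1990704524530558
([316.0, 268.6], [286, 236, 62, 79, 3610])
clock: 3.68
eef_pos: [0.6298, -0.3188, 0.1456]
tool_rot: [-0.004, 0.941, -0.014, -0.338]
ft_force: [1.2, -0.1, 0.3]
opening: 0.0728
finger_force: 0.0
[ 0.5833 -0.316   0.0866] ('xyz', [1.6, -1.5, 75.2], 'axyz', [0.0015, -0.0088, -0.0003])
now slope [-395.7 -300.4  115.1]
```

```bash
python3 -m jog '[{"ax":0,"ay":-0.004,"az":0,"x":1,"y":-1.5,"z":35,"hand":70},{"ax":0,"ay":-0.009,"az":0,"x":1.6,"y":-1.5,"z":65,"hand":70},{"ax":0,"ay":-0.009,"az":0,"x":1.6,"y":-1.5,"z":85,"hand":70},{"ax":0,"ay":-0.009,"az":0,"x":1.6,"y":-1.5,"z":93,"hand":70},{"ax":0,"ay":-0.009,"az":0,"x":1.6,"y":-1.5,"z":95,"hand":70}]'; python3 go.py -398 -299 4 0
```

```text
clock: 4.3
eef_pos: [0.5698, -0.3159, 0.0676]
tool_rot: [-0.005, 0.938, -0.013, -0.345]
ft_force: [0.1, -0.6, 0.4]
opening: 0.0634
finger_force: 0.0
[ 0.5602 -0.3154  0.059 ] ('xyz', [-1.8, -0.2, 12.8], 'axyz', [0.0009, 0.0064, -0.0])
now slope [-399.9 -299.2   16.8]
```

```bash
python3 -m jog '[{"ax":0,"ay":0,"az":0,"x":0,"y":0,"z":4,"hand":70},{"ax":0,"ay":0,"az":0,"x":0,"y":0,"z":8,"hand":70},{"ax":0,"ay":0,"az":0,"x":0,"y":0,"z":11,"hand":70},{"ax":0,"ay":0,"az":0,"x":0,"y":0,"z":11,"hand":70}]'; python3 go.py -398 -299 4 0
```

```text
clock: 4.8
eef_pos: [0.5619, -0.3157, 0.0596]
tool_rot: [-0.004, 0.938, -0.013, -0.346]
ft_force: [-2.9, 0.4, 6.1]
opening: 0.0639
finger_force: 3.0
[ 0.5602 -0.3154  0.059 ] ('xyz', [-0.9, -0.3, 1.6], 'axyz', [0.0014, 0.0095, 0.0003])
now slope [-398.9 -299.3    5.6]
```

```bash
python3 -m jog '[{"ax":0,"ay":0,"az":0,"x":0,"y":0,"z":-1,"hand":70},{"ax":0,"ay":0,"az":0,"x":0,"y":0,"z":-1,"hand":160},{"ax":0,"ay":0,"az":0,"x":0,"y":0,"z":-1,"hand":160},{"ax":0,"ay":0,"az":0,"x":0,"y":0,"z":-1,"hand":160},{"ax":0,"ay":0,"az":0,"x":0,"y":0,"z":-1,"hand":160}]' 25; python3 go.py -398 -299 4 0
```

```text
clock: 5.42
eef_pos: [0.5619, -0.3146, 0.0593]
tool_rot: [-0.005, 0.938, -0.013, -0.347]
ft_force: [-4.3, 4.8, 6.1]
opening: 0.0456
finger_force: 25.9
[ 0.5602 -0.3154  0.059 ] ('xyz', [-1.1, 0.8, 1.3], 'axyz', [-0.0005, 0.0112, 0.0009])
now slope [-399.1 -298.2    5.3]
```

```bash
python3 -m jog '[{"ax":0,"ay":0,"az":0,"x":0,"y":0,"z":-6,"hand":160},{"ax":0,"ay":0,"az":0,"x":0,"y":0,"z":-25,"hand":160},{"ax":0,"ay":0,"az":0,"x":0,"y":0,"z":-60,"hand":160},{"ax":0,"ay":0,"az":0,"x":0,"y":0,"z":-100,"hand":160},{"ax":0,"ay":0,"az":0,"x":0,"y":0,"z":-125,"hand":160}]'; python3 -c "
from h import *;from plant import *
print(rel(read_state(),[.54,-.1,.25],toolR(-.04)))"
```

```text
clock: 6.05
eef_pos: [0.6458, -0.3177, 0.1551]
tool_rot: [-0.004, 0.939, -0.013, -0.344]
ft_force: [1.0, -0.3, -0.7]
opening: 0.0455
finger_force: 24.9
('xyz', [-146.8, -214.6, -0.2], 'axyz', [0.005, 0.7033, 0.0112])
```

```bash
python3 -m jog '[{"ax":0,"ay":0.1,"az":0,"x":-20,"y":-10,"z":-15,"hand":160},{"ax":0,"ay":0.27,"az":0,"x":-50,"y":-50,"z":-25,"hand":160},{"ax":0,"ay":0.44,"az":0,"x":-90,"y":-100,"z":-20,"hand":160},{"ax":0.005,"ay":0.6,"az":0.01,"x":-125,"y":-155,"z":-10,"hand":160},{"ax":0.005,"ay":0.703,"az":0.011,"x":-147,"y":-205,"z":0,"hand":160}]'; python3 -c "
from h import *;from plant import *
print(rel(read_state(),[.507,.196,.15],toolR(-.047)))"
```

```text
clock: 6.68
eef_pos: [0.5375, -0.1083, 0.2517]
tool_rot: [-0.001, 1.0, -0.02, 0.003]
ft_force: [1.9, 2.6, 1.7]
opening: 0.0457
finger_force: 24.9
('xyz', [-43.5, -302.5, 102.2], 'axyz', [-0.0024, -0.0063, 0.0061])
```

```bash
python3 -m jog '[{"ax":0,"ay":0,"az":0,"x":-25,"y":-50,"z":10,"hand":160},{"ax":0,"ay":0,"az":0.003,"x":-50,"y":-110,"z":20,"hand":160},{"ax":0,"ay":-0.006,"az":0.006,"x":-75,"y":-170,"z":30,"hand":160},{"ax":0,"ay":-0.006,"az":0.006,"x":-100,"y":-225,"z":40,"hand":160},{"ax":0,"ay":-0.006,"az":0.006,"x":-110,"y":-275,"z":45,"hand":160}]' >/dev/null; python3 -m jog '[{"ax":0,"ay":0,"az":0,"x":0,"y":-20,"z":2,"hand":160},{"ax":0,"ay":0,"az":0,"x":0,"y":-28,"z":5,"hand":160},{"ax":0,"ay":0,"az":0,"x":0,"y":-28,"z":5,"hand":160},{"ax":0,"ay":0,"az":0,"x":0,"y":-28,"z":5,"hand":160}]'; python3 - <<'E'
from h import *;from plant import *;import pickle
s=read_state();f=grab_frame("wrist");s2=read_state();print(s["eef_pos"],s2["eef_pos"],s["tool_rot"]);pickle.dump((s,f),open("w4.pkl","wb"));cv2.imwrite("pics/w4.png",f["frame"])
E
python3 case.py w4.pkl 215
```

```text
clock: 7.8
eef_pos: [0.4406, 0.1965, 0.1998]
tool_rot: [-0.0, 1.0, -0.024, -0.005]
ft_force: [-0.5, 0.1, -1.1]
opening: 0.0457
finger_force: 24.9
[0.44061966 0.19653363 0.19975995] [0.44061849 0.19648165 0.19981364] [-2.51767890e-04  9.99707369e-01 -2.37538943e-02 -4.56790549e-03]
([319.0, 125.4], [224, 14, 188, 262, 4743])
([269.8, 42.9], [251, 26, 38, 35, 1037])
([72.9, 61.9], [67, 35, 16, 58, 308])
([356.1, 55.8], [306, 45, 92, 24, 1677])
([320.2, 257.6], [317, 207, 7, 105, 598])
([380.7, 236.5], [367, 221, 27, 34, 741])
rim [505.1 195.9] [163.3 237.3] 87.1
```

View pics/w4.png

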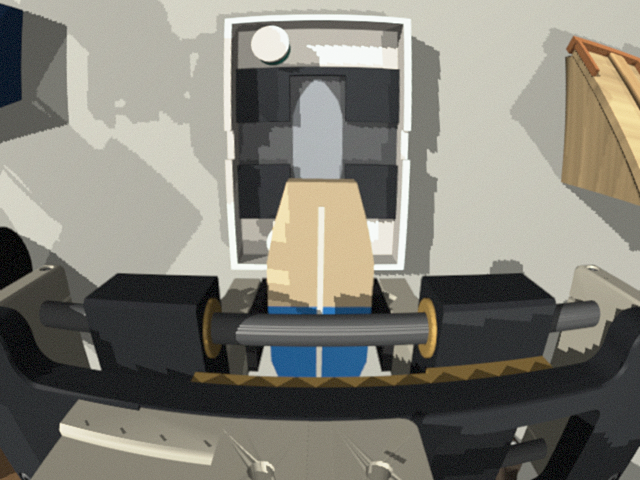

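```bash
cat > pk.py <<'E'
from h import *;import pickle
s,f=pickle.load(open("w4.pkl","rb"));V=lambda a:ray(f,a,s)
Rt=rot(s["tool_rot"]);tl=lambda p:np.round(Rt.T@(p-s["eef_pos"])*1e3,1)
for z in(.203,.2068,.211):
  for nm,a in(("tail",(322,181)),("tl",(288,182)),("tr",(356,181)),("bdry",(320,307)),("wl",(267,270)),("wr",(373,270))):print(z,nm,tl(onz(V(a),z)))
yaw=-.049;Z=Ro.from_euler('z',yaw).as_matrix()
c0=np.array([.507,.1957,0])
cs=lambda p:np.round(Z.T@(p-c0)*1e3,1)
for nm,a,z in(("farL",(224,18),.036),("farR",(411,18),.036),("nearL",(231,268),.036),("nearR",(402,270),.036),
 ("nL1",(227,131),.036),("nL2",(228,158),.036),("nR1",(407,134),.036),("nR2",(405,161),.036),("pkfarL",(290,76),.016),("pkfarR",(345,76),.016),("outl far",(320,80),.006)):print(nm,cs(onz(V(a),z)))
E
python3 pk.py
```

```text
0.203 tail [55.9  0.8 -3.8]
0.203 tl [ 55.5 -13.5  -3.7]
0.203 tr [56.  15.  -3.8]
0.203 bdry [-2.2  0.  -3.2]
0.203 wl [ 16.1 -23.8  -3.4]
0.203 wr [16.2 23.8 -3.4]
0.2068 tail [56.4  0.7 -7.6]
0.2068 tl [ 56.  -13.2  -7.5]
0.2068 tr [56.5 14.6 -7.6]
0.2068 bdry [-0.3  0.  -7. ]
0.2068 wl [ 17.6 -23.2  -7.2]
0.2068 wr [17.6 23.2 -7.2]
0.211 tail [ 56.9   0.7 -11.8]
0.211 tl [ 56.6 -12.8 -11.8]
0.211 tr [ 57.   14.2 -11.8]
0.211 bdry [  1.8  -0.  -11.3]
0.211 wl [ 19.2 -22.6 -11.4]
0.211 wr [ 19.2  22.5 -11.4]
farL [116.   81.6  36. ]
farR [116.2 -81.7  36. ]
nearL [-113.9   81.1   36. ]
nearR [-115.5  -80.3   36. ]
nL1 [12.6 78.4 36. ]
nL2 [-11.3  78.1  36. ]
nR1 [ 10.2 -78.2  36. ]
nR2 [-13.7 -77.1  36. ]
pkfarL [62.1 24.6 16. ]
pkfarR [ 62.2 -25.   16. ]
outl far [59.6 -2.5  6. ]
```

```bash
cat > cs.py <<'E'
from h import *;from plant import *;import sys
x,y,z=map(float,sys.argv[1:4]);yaw=-.054;Z=Ro.from_euler('z',yaw).as_matrix()
dp=float(sys.argv[4]) if len(sys.argv)>4 else 0;dz=float(sys.argv[5]) if len(sys.argv)>5 else 0
c0=np.array([.5067,.1957,0]);st=read_state();R=toolR(yaw+dz)@Ro.from_euler('y',dp).as_matrix()
print(rel(st,c0+Z@(np.array([x,y,z])/1e3),R),"now case",np.round(Z.T@(np.array(st["eef_pos"])-c0)*1e3,1),"F",np.round(st["ft_force"],1),"grip",st["opening"],st["finger_force"])
E
python3 cs.py 3 0 60 -.011
```

```text
('xyz', [70.3, -2.3, 139.2], 'axyz', [-0.0003, -0.0019, 0.0063]) now case [-66.   -2.8 199.8] F [ 0.1 -0.7 -0. ] grip 0.045933096979086076 24.9402317404747
```

```bash
python3 -m jog '[{"ax":0,"ay":0,"az":0.003,"x":30,"y":-1,"z":20,"hand":160},{"ax":0,"ay":-0.002,"az":0.006,"x":60,"y":-2.3,"z":60,"hand":160},{"ax":0,"ay":-0.002,"az":0.006,"x":70.3,"y":-2.3,"z":105,"hand":160},{"ax":0,"ay":-0.002,"az":0.006,"x":70.3,"y":-2.3,"z":132,"hand":160},{"ax":0,"ay":-0.002,"az":0.006,"x":70.3,"y":-2.3,"z":139,"hand":160}]' >/dev/null; python3 -m jog '[{"ax":0,"ay":0,"az":0,"x":0,"y":0,"z":0,"hand":160},{"ax":0,"ay":0,"az":0,"x":0,"y":0,"z":0,"hand":160}]' >/dev/null; python3 cs.py 3 0 22 -.011
```

```text
('xyz', [-0.1, 1.8, 39.7], 'axyz', [-0.002, -0.002, 0.002]) now case [ 3.5  1.7 61.7] F [ 0.4 -0.1 -0.9] grip 0.04590590859784778 24.940271079540253
```

```bash
python3 -m jog '[{"ax":-0.001,"ay":-0.001,"az":0.002,"x":0,"y":1.5,"z":10,"hand":160},{"ax":-0.002,"ay":-0.002,"az":0.002,"x":0,"y":1.8,"z":25,"hand":160},{"ax":-0.002,"ay":-0.002,"az":0.002,"x":0,"y":1.8,"z":34,"hand":160},{"ax":-0.002,"ay":-0.002,"az":0.002,"x":0,"y":1.8,"z":37,"hand":160},{"ax":-0.002,"ay":-0.002,"az":0.002,"x":0,"y":1.8,"z":37,"hand":160}]' >/dev/null;python3 cs.py 3 0 10 -.011
```

```text
('xyz', [1.0, -0.7, 12.7], 'axyz', [0.0022, 0.0025, 0.0]) now case [ 2.2 -0.7 22.8] F [ 0.4  0.4 -0.9] grip 0.04576297645665602 24.940289855003357
```

```bash
python3 -m jog '[{"ax":0.002,"ay":0.002,"az":0,"x":0.8,"y":-0.7,"z":2,"hand":160},{"ax":0.002,"ay":0.002,"az":0,"x":0.8,"y":-0.7,"z":4,"hand":160},{"ax":0.002,"ay":0.002,"az":0,"x":0.8,"y":-0.7,"z":6,"hand":160},{"ax":0.002,"ay":0.002,"az":0,"x":0.8,"y":-0.7,"z":8,"hand":160}]' >/dev/null;python3 cs.py 3 0 10 -.011;python3 -m jog '[{"ax":0,"ay":0,"az":0,"x":0,"y":0,"z":2,"hand":160},{"ax":0,"ay":0,"az":0,"x":0,"y":0,"z":4,"hand":160}]' >/dev/null;python3 cs.py 3 0 10 -.011
```

```text
('xyz', [0.0, 0.1, 5.1], 'axyz', [-0.0005, -0.0001, -0.0001]) now case [ 3.   0.1 15.1] F [-0.2 -0.8  0. ] grip 0.04538087876242924 24.94025856256485
('xyz', [0.1, 0.1, 1.0], 'axyz', [-0.0004, 0.0001, -0.0001]) now case [ 2.9  0.1 11. ] F [-0.5 -0.3 -1.5] grip 0.04544790728788484 24.940283596515656
```

```bash
python3 -m jog '[{"ax":0,"ay":0,"az":0,"x":0,"y":0,"z":1,"hand":160},{"ax":0,"ay":0,"az":0,"x":0,"y":0,"z":2,"hand":160},{"ax":0,"ay":0,"az":0,"x":0,"y":0,"z":2,"hand":160}]';python3 cs.py 3 0 10 -.011
```

```text
clock: 10.48
eef_pos: [0.5096, 0.1956, 0.009]
tool_rot: [-0.0, 1.0, -0.027, -0.006]
ft_force: [0.9, 0.5, -0.0]
opening: 0.0452
finger_force: 24.9
('xyz', [0.1, 0.1, -1.0], 'axyz', [-0.0003, 0.0001, -0.0002]) now case [2.9 0.1 9. ] F [ 0.9  0.5 -0. ] grip 0.045233529651880405 24.940210282802582
```

```bash
python3 -m jog '[{"ax":0,"ay":0,"az":0,"x":0,"y":0,"z":1,"hand":160},{"ax":0,"ay":0,"az":0,"x":0,"y":0,"z":1.5,"hand":160},{"ax":0,"ay":0,"az":0,"x":0,"y":0,"z":1.5,"hand":160}]';python3 cs.py 3 0 10 -.011
```

```text
clock: 10.85
eef_pos: [0.5097, 0.1957, 0.0086]
tool_rot: [-0.0, 1.0, -0.027, -0.005]
ft_force: [-2.5, -1.1, 10.3]
opening: 0.0455
finger_force: 25.0
('xyz', [-0.0, 0.2, -1.4], 'axyz', [-0.0005, -0.0004, 0.0003]) now case [3.  0.2 8.6] F [-2.5 -1.1 10.3] grip 0.045486465998832576 24.958013892173767
```

```bash
python3 -m jog '[{"ax":0,"ay":0,"az":0,"x":0,"y":0,"z":-0.5,"hand":70},{"ax":0,"ay":0,"az":0,"x":0,"y":0,"z":-0.5,"hand":70},{"ax":0,"ay":0,"az":0,"x":0,"y":0,"z":-0.5,"hand":70}]';python3 -m jog '[{"ax":0,"ay":0,"az":0,"x":0,"y":0,"z":-10,"hand":70},{"ax":0,"ay":0,"az":0,"x":0,"y":0,"z":-45,"hand":70},{"ax":0,"ay":0,"az":0,"x":-15,"y":0,"z":-105,"hand":70},{"ax":0,"ay":0,"az":0,"x":-55,"y":0,"z":-150,"hand":70},{"ax":0,"ay":0,"az":0,"x":-75,"y":0,"z":-190,"hand":70}]'; python3 -m jog '[{"ax":0,"ay":0,"az":0,"x":0,"y":0,"z":0,"hand":70},{"ax":0,"ay":0,"az":0,"x":0,"y":0,"z":0,"hand":70}]' >/dev/null; python3 - <<'E'
from h import *;from plant import *;import pickle
s=read_state();f=grab_frame("wrist");pickle.dump((s,f),open("w5.pkl","wb"));cv2.imwrite("pics/w5.png",cv2.resize(f["frame"][0:290,180:460],None,fx=2,fy=2))
E
```

```text
clock: 11.22
eef_pos: [0.5096, 0.1956, 0.008]
tool_rot: [-0.0, 1.0, -0.027, -0.006]
ft_force: [-0.0, -0.6, -0.4]
opening: 0.0628
finger_force: 0.0
clock: 11.85
eef_pos: [0.4355, 0.1992, 0.2014]
tool_rot: [-0.001, 1.0, -0.027, -0.005]
ft_force: [0.6, 1.3, 0.0]
opening: 0.0639
finger_force: 0.0
```

View pics/w5.png

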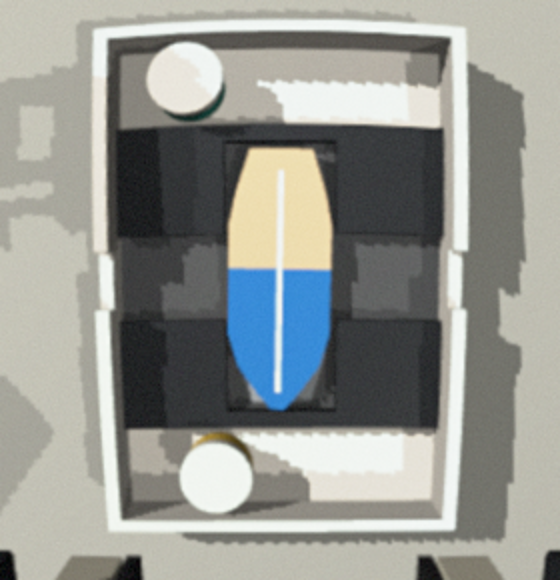

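The crop shows the board home and level in the pocket, centred at crop pixel (280,270), both pots in place. Next is the paddle.

```bash
python3 -m jog '[{"ax":0,"ay":0,"az":0,"x":10,"y":20,"z":-25,"hand":130},{"ax":0,"ay":0,"az":0,"x":25,"y":65,"z":-50,"hand":130},{"ax":0,"ay":0,"az":0,"x":40,"y":120,"z":-70,"hand":130},{"ax":0,"ay":0,"az":0,"x":55,"y":180,"z":-80,"hand":130},{"ax":0,"ay":0,"az":0,"x":70,"y":235,"z":-80,"hand":130}]'; python3 go.py -375 -123 120 0
```

```text
clock: 12.78
eef_pos: [0.4953, -0.0412, 0.2778]
tool_rot: [-0.0, 1.0, -0.027, -0.006]
ft_force: [0.7, 1.0, -0.5]
opening: 0.0429
finger_force: 0.0
[ 0.6222 -0.1411  0.1627] ('xyz', [133.4, 92.8, 113.6], 'axyz', [-0.009, -0.6864, -0.0243])
now slope [-201.6  -26.8  124.8]
```

```bash
python3 -m jog '[{"ax":0,"ay":-0.15,"az":-0.005,"x":25,"y":20,"z":5,"hand":130},{"ax":-0.004,"ay":-0.32,"az":-0.01,"x":60,"y":45,"z":30,"hand":130},{"ax":-0.006,"ay":-0.49,"az":-0.018,"x":95,"y":70,"z":65,"hand":130},{"ax":-0.009,"ay":-0.63,"az":-0.024,"x":125,"y":88,"z":98,"hand":130},{"ax":-0.009,"ay":-0.686,"az":-0.024,"x":133,"y":93,"z":114,"hand":130}]' >/dev/null;python3 -m jog '[{"ax":0,"ay":0,"az":0,"x":0,"y":0,"z":0,"hand":130},{"ax":0,"ay":0,"az":0,"x":0,"y":0,"z":0,"hand":130},{"ax":0,"ay":0,"az":0,"x":0,"y":0,"z":0,"hand":130}]' >/dev/null; python3 - <<'E'
from h import *;from plant import *;import pickle
s=read_state();f=grab_frame("wrist");print(s["eef_pos"],read_state()["eef_pos"]);pickle.dump((s,f),open("w6.pkl","wb"));cv2.imwrite("pics/w6.png",f["frame"])
E
python3 go.py -371 -123 60 0
```

```text
[ 0.62172035 -0.13872938  0.1655369 ] [ 0.62167179 -0.13863088  0.16567589]
[ 0.5806 -0.1399  0.1193] ('xyz', [-2.0, 2.4, 61.9], 'axyz', [0.0001, -0.0064, 0.0008])
now slope [-372.6 -120.5  121.9]
```

View pics/w6.png

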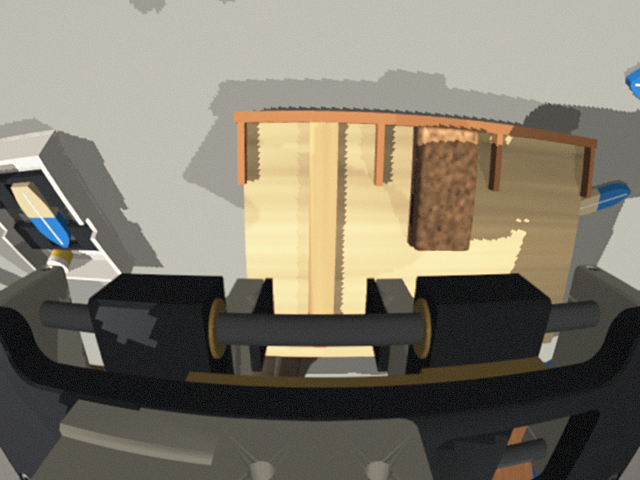

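The paddle shows at columns 311–337, with its low end at row 122 and the red end just visible at (320,346) under the bar.

```bash
python3 - <<'E'
exec(open("rack.py").read().replace("print","(lambda *a:0)").replace("w2.pkl","w6.pkl") )
E
python3 - <<'E'
src=open("rack.py").read().split("\n")
from h import *;import pickle
exec([l for l in src if l.startswith("yaw")][0]);exec([l for l in src if l.startswith("n=")][0])
s,f=pickle.load(open("w6.pkl","rb"));V=lambda a:ray(f,a,s);off=.4095
im=f["frame"].astype(int)
for r in(160,200,240): print(r,[tuple(im[r,c]) [0] for c in range(300,350,2)])
s1,f1=pickle.load(open("w2.pkl","rb"))
sl=lambda p:np.round([ux@p*1e3,uy@p*1e3,(n@p-.407)*1e3],1)
for a in((311,160),(337,160),(310.5,240),(335.5,240),(323,122),(320,347)):print(a,sl(onplane(V(a),n*(off+.008),n)))
print("low end tri",sl(tri(V((323,122)),ray(f1,(272,86),s1))[0]))
rr=blobs(f["frame"],(0,120,80),(8,255,255),3)+blobs(f["frame"],(172,120,80),(180,255,255),3);print([b[:2] for b in rr])
E
```

```text
160 [np.int64(141), np.int64(145), np.int64(140), np.int64(140), np.int64(144), np.int64(149), np.int64(149), np.int64(139), np.int64(142), np.int64(145), np.int64(143), np.int64(145), np.int64(138), np.int64(139), np.int64(139), np.int64(144), np.int64(143), np.int64(143), np.int64(138), np.int64(99), np.int64(89), np.int64(88), np.int64(96), np.int64(151), np.int64(162)]
200 [np.int64(148), np.int64(147), np.int64(151), np.int64(149), np.int64(141), np.int64(145), np.int64(145), np.int64(143), np.int64(146), np.int64(144), np.int64(144), np.int64(147), np.int64(143), np.int64(140), np.int64(142), np.int64(139), np.int64(141), np.int64(148), np.int64(124), np.int64(86), np.int64(83), np.int64(88), np.int64(87), np.int64(136), np.int64(158)]
240 [np.int64(168), np.int64(171), np.int64(167), np.int64(166), np.int64(161), np.int64(133), np.int64(146), np.int64(145), np.int64(148), np.int64(144), np.int64(146), np.int64(144), np.int64(138), np.int64(140), np.int64(140), np.int64(142), np.int64(144), np.int64(143), np.int64(109), np.int64(98), np.int64(100), np.int64(106), np.int64(136), np.int64(176), np.int64(177)]
(311, 160) [-429.8 -114.5   10.5]
(337, 160) [-429.9 -133.4   10.5]
(310.5, 240) [-369.5 -113.9   10.5]
(335.5, 240) [-369.5 -132.9   10.5]
(323, 122) [-457.6 -123.1   10.5]
(320, 347) [-274.8 -121.3   10.5]
low end tri [-457.6 -123.1   11.9]
[([320.0, 346.0], [315, 346, 11, 1, 11])]Traceback (most recent call last):
  File "<stdin>", line 1, in <module>
  File "<string>", line 3, in <module>
IndexError: list index out of range
```

```bash
python3 go.py -368 -123.4 20 0; python3 -m jog '[{"ax":0,"ay":-0.003,"az":0,"x":-2,"y":2,"z":25,"hand":130},{"ax":0,"ay":-0.006,"az":0,"x":-5,"y":2.8,"z":60,"hand":130},{"ax":0,"ay":-0.006,"az":0,"x":-5,"y":2.8,"z":88,"hand":130},{"ax":0,"ay":-0.006,"az":0,"x":-5,"y":2.8,"z":99,"hand":130},{"ax":0,"ay":-0.006,"az":0,"x":-5,"y":2.8,"z":101,"hand":130}]';python3 -m jog '[{"ax":0,"ay":0,"az":0,"x":0,"y":0,"z":0,"hand":130}]'>/dev/null; python3 go.py -368 -123.4 5 0
```

```text
[ 0.5526 -0.1395  0.0906] ('xyz', [-5.3, 2.8, 101.9], 'axyz', [0.0001, -0.0064, 0.0008])
now slope [-372.6 -120.5  121.9]
clock: 14.45
eef_pos: [0.553, -0.1396, 0.0897]
tool_rot: [-0.005, 0.939, -0.013, -0.343]
ft_force: [-0.7, -1.2, 0.6]
opening: 0.0432
finger_force: 0.0
[ 0.5429 -0.1392  0.0791] ('xyz', [-1.6, -0.2, 14.9], 'axyz', [0.0001, 0.0026, 0.0004])
now slope [-369.6 -123.6   19.8]
```

```bash
python3 -m jog '[{"ax":0,"ay":0.001,"az":0,"x":-0.8,"y":0,"z":4,"hand":130},{"ax":0,"ay":0.002,"az":0,"x":-1.6,"y":0,"z":9,"hand":130},{"ax":0,"ay":0.002,"az":0,"x":-1.6,"y":0,"z":13,"hand":130},{"ax":0,"ay":0.002,"az":0,"x":-1.6,"y":0,"z":13,"hand":130}]'; python3 go.py -368 -123.4 5 0
```

```text
clock: 15.08
eef_pos: [0.5432, -0.1395, 0.0796]
tool_rot: [-0.005, 0.939, -0.013, -0.343]
ft_force: [1.6, -0.1, 2.4]
opening: 0.0432
finger_force: 1.9
[ 0.5429 -0.1392  0.0791] ('xyz', [0.1, -0.3, 0.6], 'axyz', [0.0002, 0.0023, 0.0002])
now slope [-367.9 -123.7    5.6]
```

```bash
python3 -m jog '[{"ax":0,"ay":0,"az":0,"x":0,"y":0,"z":-0.5,"hand":225},{"ax":0,"ay":0,"az":0,"x":0,"y":0,"z":-0.5,"hand":225},{"ax":0,"ay":0,"az":0,"x":0,"y":0,"z":-0.5,"hand":225},{"ax":0,"ay":0,"az":0,"x":0,"y":0,"z":-0.5,"hand":225}]' 25; python3 -m jog '[{"ax":0,"ay":0,"az":0,"x":0,"y":0,"z":-6,"hand":225},{"ax":0,"ay":0,"az":0,"x":0,"y":0,"z":-25,"hand":225},{"ax":0,"ay":0,"az":0,"x":0,"y":0,"z":-60,"hand":225},{"ax":0,"ay":0,"az":0,"x":0,"y":0,"z":-100,"hand":225},{"ax":0,"ay":0,"az":0,"x":0,"y":0,"z":-125,"hand":225}]';python3 -c "
from h import *;from plant import *
print(rel(read_state(),[.54,.03,.28],toolR(-.054)))"
```

```text
clock: 15.58
eef_pos: [0.5432, -0.1395, 0.0797]
tool_rot: [-0.005, 0.939, -0.014, -0.344]
ft_force: [-0.9, -0.1, 0.5]
opening: 0.0196
finger_force: 25.0
clock: 16.2
eef_pos: [0.6254, -0.142, 0.1771]
tool_rot: [-0.005, 0.939, -0.014, -0.342]
ft_force: [0.4, 0.4, -0.4]
opening: 0.0195
finger_force: 25.0
('xyz', [-135.3, -169.5, -20.6], 'axyz', [0.0089, 0.6989, 0.0242])
```

```bash
python3 -m jog '[{"ax":0,"ay":0.12,"az":0.004,"x":-20,"y":-10,"z":-20,"hand":225},{"ax":0.003,"ay":0.28,"az":0.01,"x":-50,"y":-45,"z":-35,"hand":225},{"ax":0.005,"ay":0.45,"az":0.016,"x":-85,"y":-85,"z":-35,"hand":225},{"ax":0.008,"ay":0.61,"az":0.022,"x":-115,"y":-130,"z":-28,"hand":225},{"ax":0.009,"ay":0.699,"az":0.024,"x":-135,"y":-170,"z":-21,"hand":225}]'; python3 -c "
from h import *;from plant import *
s=read_state();print(np.round(s['joint_positions'],3))
for d in (1,-1): print(d,rel(s,[.507,.196,.22],toolR(-.054+d*np.pi/2)))"
```

```text
clock: 16.82
eef_pos: [0.5383, 0.0318, 0.2817]
tool_rot: [-0.002, 1.0, -0.027, 0.003]
ft_force: [0.3, 1.2, 0.6]
opening: 0.0197
finger_force: 25.0
[ 0.423  0.097 -0.204 -0.    -1.262  1.094]
1 ('xyz', [-40.5, -162.1, 62.0], 'axyz', [0.0023, -0.0079, -1.5707])
-1 ('xyz', [-40.5, -162.1, 62.0], 'axyz', [-0.0079, -0.0023, 1.5709])
```

```bash
python3 -m jog '[{"ax":0,"ay":0,"az":-0.15,"x":-5,"y":-15,"z":0,"hand":225},{"ax":0,"ay":0,"az":-0.33,"x":-12,"y":-45,"z":5,"hand":225},{"ax":0,"ay":0,"az":-0.51,"x":-20,"y":-75,"z":10,"hand":225},{"ax":0,"ay":0,"az":-0.69,"x":-28,"y":-105,"z":20,"hand":225},{"ax":0,"ay":0,"az":-0.87,"x":-35,"y":-135,"z":30,"hand":225}]' >/dev/null; python3 cs.py 0 0 160 0 1.5708
```

```text
('xyz', [16.8, -21.9, 89.2], 'axyz', [-0.0015, -0.0006, -0.6949]) now case [  6.2 -27.  249.2] F [ 0.8 -0.6 -0.9] grip 0.01952738582199484 24.991091787815094
```

```bash
python3 -m jog '[{"ax":0,"ay":0,"az":-0.18,"x":6,"y":-8,"z":20,"hand":225},{"ax":0,"ay":0,"az":-0.36,"x":12,"y":-16,"z":45,"hand":225},{"ax":0,"ay":0,"az":-0.53,"x":16.8,"y":-22,"z":70,"hand":225},{"ax":0,"ay":0,"az":-0.66,"x":16.8,"y":-22,"z":85,"hand":225},{"ax":0,"ay":0,"az":-0.695,"x":16.8,"y":-22,"z":89,"hand":225}]' >/dev/null; python3 -m jog '[{"ax":0,"ay":0,"az":0,"x":0,"y":0,"z":0,"hand":225},{"ax":0,"ay":0,"az":0,"x":0,"y":0,"z":0,"hand":225},{"ax":0,"ay":0,"az":0,"x":0,"y":0,"z":0,"hand":225}]' >/dev/null; python3 - <<'E'
from h import *;from plant import *;import pickle
s=read_state();f=grab_frame("wrist");pickle.dump((s,f),open("w7.pkl","wb"));cv2.imwrite("pics/w7.png",f["frame"])
im=cv2.cvtColor(f["frame"],cv2.COLOR_BGR2HSV).astype(int)
for r in range(60,300,20):
    row=im[r,270:370];w=np.where((row[:,1]>70)&(row[:,0]<30)&(row[:,2]>60))[0];print(r,(w.min()+270,w.max()+270,len(w)) if len(w) else None)
E
python3 cs.py 0 0 60 0 1.5708
```

```text
60 None
80 None
100 (np.int64(295), np.int64(344), 50)
120 (np.int64(295), np.int64(344), 50)
140 (np.int64(294), np.int64(345), 52)
160 (np.int64(295), np.int64(344), 50)
180 (np.int64(294), np.int64(344), 51)
200 (np.int64(296), np.int64(369), 62)
220 (np.int64(297), np.int64(369), 63)
240 (np.int64(297), np.int64(369), 61)
260 (np.int64(296), np.int64(343), 48)
280 (np.int64(296), np.int64(343), 48)
('xyz', [0.8, -0.4, 100.2], 'axyz', [-0.0013, -0.001, -0.0067]) now case [  0.5  -0.9 160.2] F [-0.1  1.6 -0.4] grip 0.019511753427442886 24.99368280172348
```

View pics/w7.png

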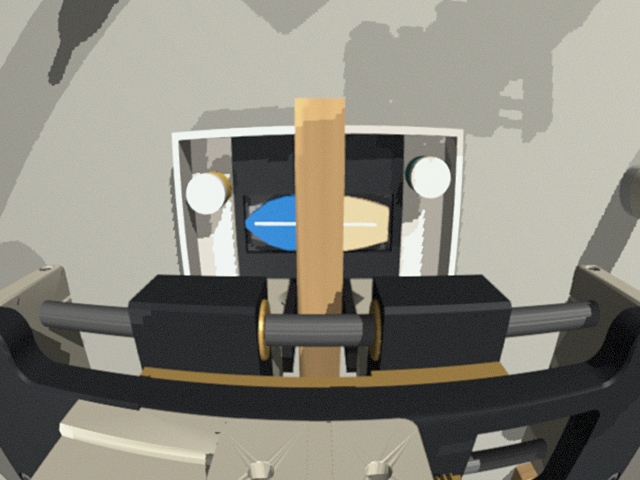

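The paddle is held straight at columns 295–345 with its plain end at row 98, above the case. The board is still home and the pots are untouched.

```bash
python3 - <<'E'
from h import *;import pickle
s,f=pickle.load(open("w7.pkl","rb"));R=rot(s["tool_rot"])
for a in((295,98),(345,98),(294.5,180),(344.5,180),(296,280),(343.5,280)):
  for h in (.004,.008):
    o,d=ray(f,a,s);p=onplane((o,d),s["eef_pos"]-R[:,2]*h,R[:,2]);print(a,h,np.round(R.T@(p-s["eef_pos"])*1e3,1))
E
```

```text
(295, 98) 0.004 [89.5 -8.3 -4. ]
(295, 98) 0.008 [89.1 -8.1 -8. ]
(345, 98) 0.004 [89.5 12.1 -4. ]
(345, 98) 0.008 [89.1 11.8 -8. ]
(294.5, 180) 0.004 [55.2 -8.7 -4. ]
(294.5, 180) 0.008 [55.7 -8.4 -8. ]
(344.5, 180) 0.004 [55.2 12.1 -4. ]
(344.5, 180) 0.008 [55.7 11.9 -8. ]
(296, 280) 0.004 [10.5 -8.8 -4. ]
(296, 280) 0.008 [12.1 -8.5 -8. ]
(343.5, 280) 0.004 [10.5 12.5 -4. ]
(343.5, 280) 0.008 [12.1 12.3 -8. ]
```

```bash
python3 - <<'E'
from h import *;import pickle
for w in("w4","w7"):
  s,f=pickle.load(open(w+".pkl","rb"));print(w,np.round(f["mount"],4).tolist(),f["cx"],s["eef_pos"],s["tool_rot"],type(s["eef_pos"]))
  R=rot(s["tool_rot"]);o,d=ray(f,(320,180),s);print(R.T@(o-s["eef_pos"])*1e3,R.T@d)
E
```

```text
w4 [[0.0011, -0.962, -0.273, 0.0751], [1.0, 0.001, 0.0008, -0.0005], [-0.0005, -0.273, 0.962, -0.1584], [0.0, 0.0, 0.0, 1.0]] 319.29300313868515 [0.44061966 0.19653363 0.19975995] [-2.51767890e-04  9.99707369e-01 -2.37538943e-02 -4.56790549e-03] <class 'numpy.ndarray'>
[  75.06175256   -0.47710672 -158.44971651] [-0.12005817  0.00257363  0.99276352]
w7 [[0.0012, -0.9622, -0.2724, 0.0738], [1.0, 0.0014, -0.0009, 0.0018], [0.0012, -0.2724, 0.9622, -0.1584], [0.0, 0.0, 0.0, 1.0]] 319.29300313868515 [0.50720638 0.19483759 0.16035416] [-8.32446011e-04  7.28337155e-01  6.85218429e-01  6.24785875e-06] <class 'numpy.ndarray'>
[  73.76033008    1.79879235 -158.4347496 ] [-1.19368140e-01  7.97658076e-04  9.92849742e-01]
```

```bash
python3 -m jog '[{"ax":0,"ay":0,"az":-0.004,"x":0.8,"y":-0.4,"z":25,"hand":225},{"ax":-0.001,"ay":-0.001,"az":-0.007,"x":0.8,"y":-0.4,"z":65,"hand":225},{"ax":-0.001,"ay":-0.001,"az":-0.007,"x":0.8,"y":-0.4,"z":95,"hand":225},{"ax":-0.001,"ay":-0.001,"az":-0.007,"x":0.8,"y":-0.4,"z":112,"hand":225},{"ax":-0.001,"ay":-0.001,"az":-0.007,"x":0.8,"y":-0.4,"z":116,"hand":225}]' >/dev/null; python3 -m jog '[{"ax":0,"ay":0,"az":0,"x":0,"y":0,"z":0,"hand":225},{"ax":0,"ay":0,"az":0,"x":0,"y":0,"z":0,"hand":225}]' >/dev/null;python3 cs.py 0 0 28 0 1.5708
```

```text
('xyz', [-0.4, -0.2, 16.7], 'axyz', [0.0002, -0.0005, 0.0011]) now case [ 0.2  0.4 44.7] F [0.4 0.3 0.1] grip 0.019603376380233656 24.99400645494461
```

```bash
python3 -m jog '[{"ax":0,"ay":0,"az":0.001,"x":-0.4,"y":-0.2,"z":4,"hand":225},{"ax":0,"ay":0,"az":0.001,"x":-0.4,"y":-0.2,"z":8,"hand":225},{"ax":0,"ay":0,"az":0.001,"x":-0.4,"y":-0.2,"z":11,"hand":225},{"ax":0,"ay":0,"az":0.001,"x":-0.4,"y":-0.2,"z":13,"hand":225}]' >/dev/null;python3 cs.py 0 0 26 0 1.5708; python3 -m jog '[{"ax":0,"ay":0,"az":0,"x":0,"y":0,"z":1,"hand":225},{"ax":0,"ay":0,"az":0,"x":0,"y":0,"z":2,"hand":225},{"ax":0,"ay":0,"az":0,"x":0,"y":0,"z":3,"hand":225},{"ax":0,"ay":0,"az":0,"x":0,"y":0,"z":3,"hand":225}]' >/dev/null;python3 cs.py 0 0 26 0 1.5708
```

```text
('xyz', [0.6, 0.7, 4.4], 'axyz', [-0.0013, 0.0008, 0.0001]) now case [-0.7 -0.6 30.4] F [ 0.3 -0.7  0.6] grip 0.019926108638269706 24.993659555912018
('xyz', [0.5, 0.6, 1.6], 'axyz', [-0.0011, 0.0006, 0.0001]) now case [-0.6 -0.5 27.6] F [-0.3  0.6 -0.6] grip 0.019755259558286088 24.993590712547302
```

```bash
python3 -m jog '[{"ax":0,"ay":0,"az":0,"x":0.3,"y":0.4,"z":0.7,"hand":225},{"ax":0,"ay":0,"az":0,"x":0.3,"y":0.4,"z":1.4,"hand":225},{"ax":0,"ay":0,"az":0,"x":0.3,"y":0.4,"z":1.4,"hand":225}]' >/dev/null;python3 cs.py 0 0 26 0 1.5708; python3 -m jog '[{"ax":0,"ay":0,"az":0,"x":0,"y":0,"z":0.7,"hand":225},{"ax":0,"ay":0,"az":0,"x":0,"y":0,"z":1.4,"hand":225},{"ax":0,"ay":0,"az":0,"x":0,"y":0,"z":1.4,"hand":225}]' >/dev/null;python3 cs.py 0 0 26 0 1.5708
```

```text
('xyz', [0.1, 0.1, 0.6], 'axyz', [-0.0007, 0.0004, 0.0002]) now case [-0.1 -0.1 26.6] F [-1.  -0.4  4.4] grip 0.01947958026605911 24.999299347400665
('xyz', [0.1, 0.0, 0.4], 'axyz', [-0.0003, 0.0003, 0.0007]) now case [-0.  -0.1 26.4] F [-6.3 -1.2 18.2] grip 0.019570153056898448 25.015897750854492
```

Contact came at tip z = 26.5 mm, which is the notch floor height. I'll ease off, release, and rise straight up.

```bash
python3 -m jog '[{"ax":0,"ay":0,"az":0,"x":0,"y":0,"z":-1.3,"hand":225},{"ax":0,"ay":0,"az":0,"x":0,"y":0,"z":-1.3,"hand":160},{"ax":0,"ay":0,"az":0,"x":0,"y":0,"z":-1.3,"hand":160},{"ax":0,"ay":0,"az":0,"x":0,"y":0,"z":-1.3,"hand":160}]';python3 -m jog '[{"ax":0,"ay":0,"az":0,"x":0,"y":0,"z":-10,"hand":160},{"ax":0,"ay":0,"az":0,"x":0,"y":0,"z":-45,"hand":160},{"ax":0,"ay":0,"az":0,"x":-20,"y":0,"z":-100,"hand":160},{"ax":0,"ay":0,"az":0,"x":-60,"y":0,"z":-145,"hand":160},{"ax":0,"ay":0,"az":0,"x":-75,"y":0,"z":-185,"hand":160}]'; python3 -m jog '[{"ax":0,"ay":0,"az":0,"x":0,"y":0,"z":0,"hand":160},{"ax":0,"ay":0,"az":0,"x":0,"y":0,"z":0,"hand":160}]' >/dev/null; python3 - <<'E'
from h import *;from plant import *;import pickle
s=read_state();f=grab_frame("wrist");S=grab_frame("scene");pickle.dump((s,f,S),open("w8.pkl","wb"))
Z=Ro.from_euler('z',-.054).as_matrix();c0=np.array([.5067,.1957,0])
im=f["frame"]
for lo,hi in(((8,90,100),(22,255,255)),((0,170,80),(7,255,255)),((172,150,80),(180,255,255)),((100,120,60),(125,255,255))):
    for b in blobs(im,lo,hi,80):
        c=cv2.findContours(b[2],0,1)[0][0][:,0].astype(float)
        P=np.array([Z.T@(onz(ray(f,x,s),.034)-c0)*1e3 for x in c])
        if abs(P[:,:2]).max()<130: print(lo,b[1],"case x",P[:,0].min().round(1),P[:,0].max().round(1),"y",P[:,1].min().round(1),P[:,1].max().round(1))
for b in blobs(S["frame"][250:400,340:500],(0,120,80),(8,255,255),8): print("scene red",b[:2],np.round(Z.T@(onz(ray(S,np.array(b[0])+(340,250)),.034)-c0)*1e3,1))
E
```

```text
clock: 21.62
eef_pos: [0.5064, 0.1954, 0.0259]
tool_rot: [-0.0, 0.726, 0.688, -0.001]
ft_force: [1.0, 0.1, 0.5]
opening: 0.0323
finger_force: 0.0
clock: 22.25
eef_pos: [0.5023, 0.1192, 0.2139]
tool_rot: [-0.0, 0.726, 0.688, 0.0]
ft_force: [0.6, 0.3, -0.6]
opening: 0.0324
finger_force: 0.0
(8, 90, 100) [308, 38, 24, 164, 3726] case x -9.1 11.8 y -61.2 88.8
(0, 170, 80) [309, 201, 22, 32, 601] case x -8.5 10.9 y -90.6 -61.2
(100, 120, 60) [253, 108, 55, 51, 1875] case x -58.8 -9.9 y -21.7 23.7
scene red ([58.9, 52.6], [52, 46, 16, 15, 124]) [  0.2 -77.4  34. ]
```

```bash
python3 -c "
from plant import *
print(sign_off())"
```

```text
the job is handed in; nothing more can be done
None
```

The job is handed in at about 22 s: the board lies home in the pocket, and the paddle lies in both notches sticking out within about 2 mm equally on each side; the sanding block and pots were left alone, but I saw no verdict from the judging.

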